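# Pop the reader's sample hatch with one press

### The arm

A 6-joint arm with a two-finger parallel gripper is mounted at the origin on a cart in front of the work surface, level with it; the furniture and walls round the work are solid. World frame = base frame: x ahead of the robot, y to its left, z up, the work surface at z = 0. Lengths are in mm, angles in rad, forces in N, time in s.
With the tool pointing down it reaches from about 400 to 925 mm from the base axis. Payload 12.5 kg.
Tool frame: the origin (TCP) lies midway between the tips of the shut fingers; the grasp point (between the pads) lies env.grasp_offset behind it (env.grasp_offset is the distance from the TCP to the grasp point, in mm); x points along the fingers, y is the direction in which the jaws open and shut, and the axes are right-handed (so a half turn about x gives the same grasp; the last joint's range is limited). The gripper opens to 95 mm and grips with 3 to 60 N. Pads are 20 mm wide; open, the fingers measure 119 mm over their backs; the gripper's body (75 mm by 180 mm) begins 59 mm behind the grasp point.
Start: joints at [1.051, 0.491, 1.559, -0, 1.092, -0.106], TCP at [251.293, 572.275, 214.661] pointing down, gripper open.
Joint ranges: [-3.1, 3.1], [-0.84, 2.19], [0.05, 2.79], [-1.13, 4.28], [0.06, 2.93], [-2.69, 2.69]. Speed limits (rad/s): [2.22, 2.22, 2.79, 3.14, 3.14, 3.14].

### API

Orientations are given as [roll, pitch, yaw] about the fixed x, y, z axes, in that order (R = Rz(yaw) Ry(pitch) Rx(roll)).
In Python, from cell import env gives the robot as it stands.
- The arm moves only by the tool apply_moves, never from a script. Its arguments are lists of equal length, an entry for each row: "offset": the shift along the world's x, y, z in units of 25 mm (1.0 is 25 mm), a list of three; "yaw": the turn about the world's z in units of 6 degrees (1.0 is 6 degrees); "jaw": the closure, from -1 (fully open) to 1 (shut), so that 0 is half open. A call has 1 to 20 rows; each row is the pose to reach, as a shift and turn from the pose measured when the call began; what a row does not reach only later rows make up. A row lasts 1/8 s, in which the tool goes at most 62.5 mm and 10.7 degrees, less where a joint would pass 70% of its speed; a pose out of reach is approached as far as the arm can. A call with a gripper value outside its range is refused whole. The fingers move at their own pace and stop on an object; the grip force is fixed at half the most. Time passes only in rows, so rows that repeat a pose let the fingers close. It gives the time, the measured TCP pose, the force and the opening at its end, in the units of the state.
- env.state(): the state, without advancing time (a new reading comes with each control period).
- env.read_camera(name): name is "side" or "top" or "wrist"; returns a dict with "frame" (400x640x3 uint8, red, green, blue), "fx", "fy", "cx", "cy" (pixels), "distortion" ([k1, k2, p1, p2, k3] as OpenCV has them; the pictures are not rectified), "xyz" and "rotation" of the camera in the world; the wrist camera has in their place "hand_eye" (4x4, takes a point from camera to tool coordinates, whose origin is the TCP and whose axes are the tool frame's). Camera axes: x right, y down, z forward; pixel columns grow to the right and rows downward; lengths in mm; the calibration is good to about 2 mm. A picture is of the moment at which its call begins: read the wrist's pose just before it. There is no depth.
- env.job_done(): hands the job in, once; it reports no verdict.
The state is a dict: "t": time; "joints": joint angles; "qvel": joint speeds; "tau": joint torques, N m; "eef_pos": TCP position; "tcp_rot": TCP orientation; "ft_force": force on the tool from outside, world axes, zero at the start; "moment": the same for the moment, N m; "opening": opening from 0.0 (shut) to 1.0 (fully open).
Only numpy, scipy, OpenCV 4.12 (cv2) and the standard library are available. Lean on these libraries where they do the work, as an engineer would, in place of code of your own. Each camera call takes 0.05 s, during which the arm holds its last target.

### The job

Open the sample port of the reader with the blue touch pad: press the pad once with the closed fingertips until the push-push latch lets go, then take the hand away so that the hatch pops up by itself, and do not push it shut again. Keep off it and watch for at least two seconds that it stays fully open. Leave the orange reader shut, and do not move or lift the vials or anything else on the bench.

Things in the scene. Friction and masses are not known exactly. Their poses are not given: they have to be found in the camera images.
- reader_blue: White bench reader with the blue touch pad, fixed: 197 long (x) by 104 wide (y), deck 62 mm high; sloped dark display and a strip of the same colour at its front (-x). A grey hatch, 102 by 64 mm, covers the sample port and stands 12 mm proud of the deck. Origin: on the worktop, 115 mm behind the front face; x to its back, y to its left, z up. This one is to be opened.
- reader_orange: White bench reader with the orange touch pad, fixed: 197 long (x) by 104 wide (y), deck 62 mm high; sloped dark display and a strip of the same colour at its front (-x). A grey hatch, 102 by 64 mm, covers the sample port and stands 12 mm proud of the deck. Origin: on the worktop, 115 mm behind the front face; x to its back, y to its left, z up. To be left shut; the two readers may stand in either place.
- pad_blue (a point): Top centre of the blue touch pad, a disc 28 mm across on the blue reader's hatch: the place to press, straight down, 75 mm above the worktop while shut; lies on the hatch's middle line, 85 mm in front of the hinge and 17 mm from the hatch's front edge. Moves with the hatch.
- pad_orange (a point): The same point on the orange pad of the other reader; lies on the hatch's middle line, 85 mm in front of the hinge and 17 mm from the hatch's front edge.
- hatch_blue (a joint): Hinge angle, rad, of the blue hatch (axis along reader y, 44 mm behind and 66 mm above its origin; front edge rises). 0 latched (+-0.005), -0.085 stop (7 mm in at the pad), 1.15 fully open. Pressed past -0.035 (3 mm, 4 N) it lets go; when the finger lifts, a damped spring (about 3 N) swings it up in about 1.5 s, front edge 165 mm high, and it stays. A lesser press does nothing; pushing it down again latches it.
- hatch_orange (a joint): Hinge angle of the orange reader's hatch, same mechanism and values as hatch_blue. To stay at 0 (shut).
- pin_blue (a joint): Sideways place of the blue reader's hidden latch pin (m, nothing to touch): 0 latched, +0.006 with the hatch open, up to +0.013 on the way open; it goes below -0.002 only when an open hatch is pushed shut again.
- vial_a: Small white vial with white cap, 23 mm across, 46 mm high, standing loose on the worktop in front of the blue reader, some 130 to 150 mm ahead of that reader's origin. Origin under its middle. To be left alone.
- vial_b: Small brown vial with red cap, 23 mm across, 46 mm high, standing loose on the worktop in front of the orange reader, some 130 to 150 mm ahead of that reader's origin. Origin under its middle. To be left alone.
- petri_1: Closed white petri dish, 91 mm across, 15 mm high, loose at the right of the worktop. Origin under its middle. To be left alone.
- timer: Small white timer standing on its foot, 24 x 66 x 62 mm, loose behind the readers. Origin under its middle. To be left alone.
There are look-alikes about, which are no part of the job. What is shaped like the reader_blue but pink is not meant.

How it is judged:
By the outcome, as a careful person would: the job done as asked, in the order asked, and still so for the second after the job is handed in, with the robot touching nothing.
It also fails if it takes over 38 s, if anything falls off the work surface, if the arm or the gripper's body presses on something with over 40 N, if the wrist force passes 120 N, or if a joint passes its speed limit or range.

## Working session

There is one attempt and no reset: what is moved stays moved. The work goes in short steps, Python scripts to look and compute and a tool call to move; the robot and the scene stay as the last step left them, time stands still between calls to the robot, and variables do not carry over. Pictures are saved under pics/ and viewed, and the job is handed in when it is done.

Besides the shell and the picture viewer there is one more tool, called after ">>>" in YAML: its name, and indented under it one key for each argument. apply_moves: Moves the arm, as the interface text tells. Its arguments: {"type":"object","properties":{"offset":{"type":"array"},"yaw":{"type":"array"},"jaw":{"type":"array"}},"required":["offset","yaw","jaw"]}

```bash
mkdir -p pics; ls
python3 - <<'E'
from cell import env
import cv2
s=env.state()
print({k:(v if not hasattr(v,'tolist') else v.tolist()) for k,v in s.items()})
for n in("side","top","wrist"):
    c=env.read_camera(n)
    cv2.imwrite(f"pics/{n}0.png",c["frame"][:,:,::-1])
    print(n,{k:v for k,v in c.items() if k!="frame"})
print(env.state()["t"],env.grasp_offset)
E
```

```text
pics
{'t': 0.0, 'joints': [1.0513768604372074, 0.4915659543888565, 1.5594451593424565, 1.1740903442375584e-05, 1.091723567819406, -0.1056424979558283], 'qvel': [-0.0010820214757564979, -0.0022347305560003845, -0.0001453939691077366, -0.0004903417472587558, -0.0008800271169824845, 0.00041950423540894084], 'tau': [0.00388699714676477, -61.2649941444397, -25.819596648216248, 0.06941793719306588, 0.048107398906722665, -7.326819513764349e-05], 'eef_pos': [251.1711858223644, 572.0386837146066, 214.0592611489663], 'tcp_rot': [-1.685556526593491, 1.569654251334315, -2.0993389129908113], 'ft_force': [0.8810935049220953, 0.9597952833452389, 0.9871922008003666], 'moment': [-0.0012813561447181212, 0.037174071149699166, 0.014983980240056318], 'opening': 0.9980850023155297}
side {'fx': 376.22923288217436, 'fy': 376.22923288217436, 'cx': 315.4547187708216, 'cy': 201.4757031738582, 'distortion': array([0.01881125, 0.        , 0.        , 0.        , 0.        ]), 'xyz': array([ 279.58992836, -991.63417381,  637.64142888]), 'rotation': array([-2.05958838, -0.00923321, -0.26307205])}
top {'fx': 483.09
[... 152 characters left out ...]
    , 0.        ]), 'xyz': array([ 354.67217108,  -10.06098366, 1860.52430911]), 'rotation': array([-3.02392492,  0.01538683, -1.54290053])}
wrist {'fx': 283.3714389870686, 'fy': 283.3714389870686, 'cx': 320.1821658321689, 'cy': 195.17692286230994, 'distortion': array([-0.03785004,  0.        ,  0.        ,  0.        ,  0.        ]), 'hand_eye': array([[-1.13273613e-03, -2.84185220e-01,  9.58768730e-01,
        -1.69601891e+02],
       [ 9.99998897e-01,  5.98696083e-04,  1.35890483e-03,
         4.82718756e-01],
       [-9.60191751e-04,  9.58769212e-01,  2.84184228e-01,
        -8.05892530e+01],
       [ 0.00000000e+00,  0.00000000e+00,  0.00000000e+00,
         1.00000000e+00]])}
0.15 18.8
```

View pics/top0.png

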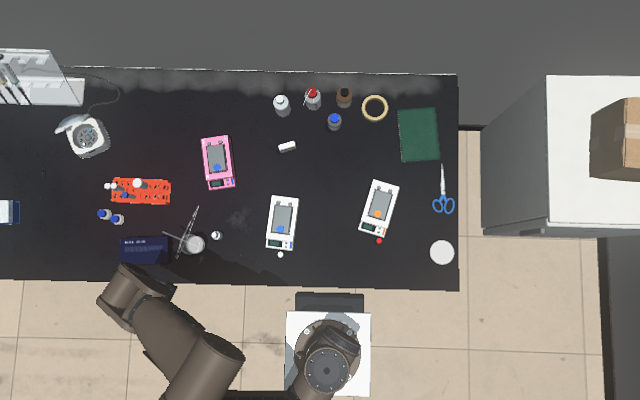

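View pics/side0.png

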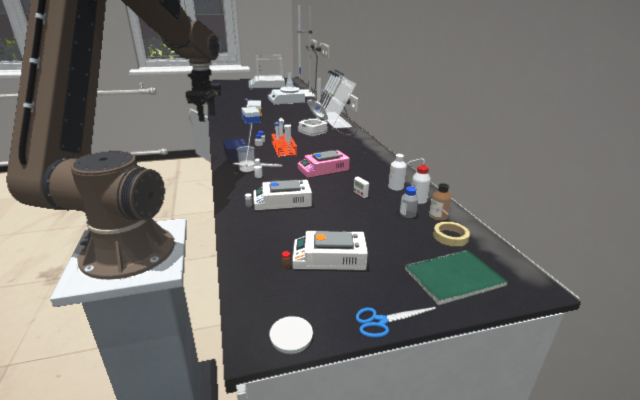

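View pics/wrist0.png

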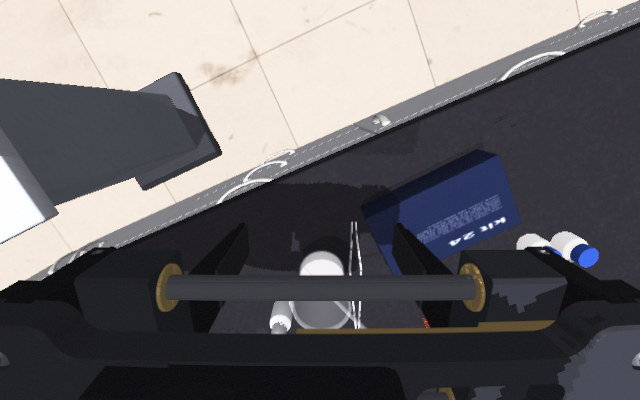

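Candidates in the top view are the white reader with a blue pad at (282,230), the pink reader with a blue pad at (217,168) and the white reader with an orange pad at (378,214). The description fits the white one at (282,230), so I'll check it in a close crop.

Run:
```python
import cv2,numpy as np
a=cv2.imread("pics/top0.png")[185:265,250:320]
b=cv2.imread("pics/side0.png")[170:220,240:320]
a=cv2.resize(a,None,fx=7,fy=7,interpolation=2);b=cv2.resize(b,(400,250),interpolation=2)
cv2.imwrite("pics/c1.png",a);cv2.imwrite("pics/c2.png",b)
```

```text
(no output)
```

View pics/c1.png

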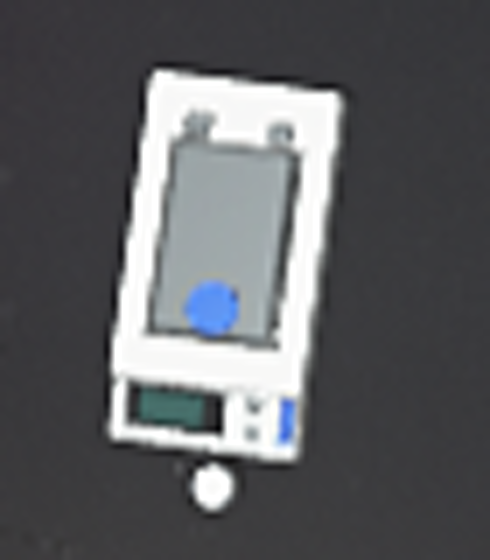

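View pics/c2.png

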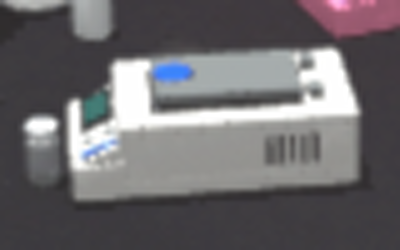

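The crops show a white body, grey hatch, blue pad and blue front strip, with the white vial in front, so this is the right reader. The pad is at about (279.8,228.5) in top and (274.3,184.0) in side.

```bash
cat > h.py <<'E'
import numpy as np,cv2
from scipy.spatial.transform import Rotation as Ro
from cell import env
def ray(c,px):
    K=np.array([[c["fx"],0,c["cx"]],[0,c["fy"],c["cy"]],[0,0,1]])
    u=cv2.undistortPoints(np.array([[px]],float),K,c["distortion"])[0,0]
    if "hand_eye" in c:
        s=c["s"];H=c["hand_eye"];R=Ro.from_euler("xyz",s["tcp_rot"]).as_matrix()
        return R@H[:3,3]+s["eef_pos"], R@H[:3,:3]@np.array([*u,1])
    R=Ro.from_euler("xyz",c["rotation"]).as_matrix()
    return np.array(c["xyz"]),R@np.array([*u,1])
def atz(c,px,z):
    o,d=ray(c,px); return (o+d*(z-o[2])/d[2]).round(1)
E
python3 - <<'E'
from h import *
t=env.read_camera("top");s=env.read_camera("side")
print("pad",atz(t,(279.8,228.5),75),atz(s,(274.3,184.0),75))
f=lambda x,y:(250+x/7-.43,185+y/7-.43)
for p,z in [((236,146),74),((213,333),74),((156,71),62),((343,94),62),((114,375),62),((300,390),62),((212,487),46)]: print(p,atz(t,f(*p),z))
print("ovial",atz(t,(379,240.5),46),"hand_R",Ro.from_euler("xyz",env.state()["tcp_rot"]).as_matrix().round(3).tolist())
E
```

```text
pad [454.  186.2  75. ] [454.4 188.5  75. ]
(236, 146) [540.2 176.7  74. ]
(213, 333) [440.6 185.   74. ]
(156, 71) [580.8 222.4  62. ]
(343, 94) [571.  121.6  62. ]
(114, 375) [417.5 238.1  62. ]
(300, 390) [412.2 138.9  62. ]
(212, 487) [359.9 185.4  46. ]
ovial [ 420.8 -183.5   46. ] hand_R [[-0.0, 0.402, 0.916], [-0.0, 0.916, -0.402], [-1.0, -0.0, -0.0]]
```

Both cameras agree on the pad at about (454,187,75). I'll close the jaw and go above it.

>>> apply_moves:
  offset:
    - [0,0,1]
    - [1,-1.5,1.5]
    - [2,-3.5,1.5]
    - [3,-5.5,1.5]
    - [4,-7.5,1.5]
    - [5,-9.5,1.5]
    - [6,-11.5,1]
    - [7,-13.5,0]
    - [8,-15,-1]
    - [8.1,-15.4,-2]
    - [8.1,-15.4,-2.4]
    - [8.1,-15.4,-2.4]
    - [8.1,-15.4,-2.4]
  yaw: [0,0,0,0,0,0,0,0,0,0,0,0,0]
  jaw: [1,1,1,1,1,1,1,1,1,1,1,1,1]

```text
t: 1.88
eef_pos: [453.9, 188.0, 155.2]
tcp_rot: [0.384, 1.57, -0.029]
ft_force: [-0.5, 0.9, 0.7]
opening: 0.003
```

Run:
```python
from h import *
for n in("top","side","wrist"):
    cv2.imwrite(f"pics/{n}1.png",env.read_camera(n)["frame"][:,:,::-1])
a=cv2.imread("pics/side1.png")[120:220,220:340]
cv2.imwrite("pics/side1c.png",cv2.resize(a,None,fx=5,fy=5,interpolation=2))
```

```text
(no output)
```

View pics/wrist1.png

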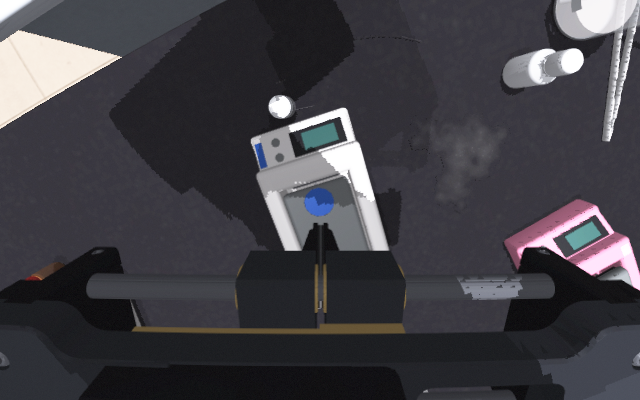

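View pics/side1c.png

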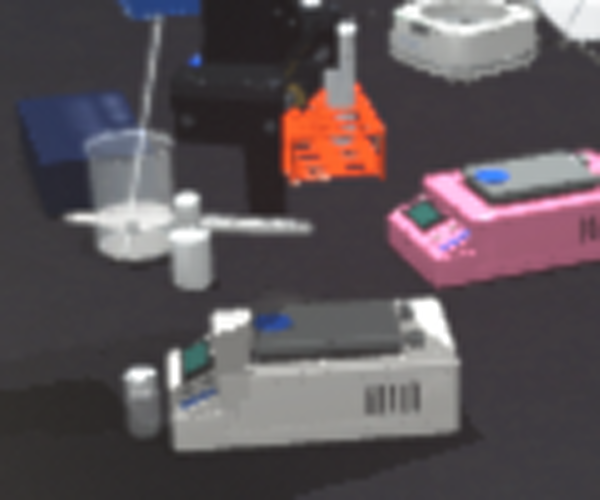

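Run:
```python
from h import *
s=env.state();c=env.read_camera("wrist");c["s"]=s
print(s["t"],s["eef_pos"],atz(c,(319.5,201.5),75),s["ft_force"])
```

```text
2.025 [453.80077383 187.74104031 155.07509384] [453.5 188.1  75. ] [-0.43011494 -0.53838808  0.76438449]
```

All three cameras agree on the pad position. Next I'll press slowly to about 5 mm deep.

>>> apply_moves:
  offset:
    - [0,0,-1.2]
    - [0,0,-2.4]
    - [0,0,-2.9]
    - [0,0,-3.1]
    - [0,0,-3.2]
    - [0,0,-3.25]
    - [0,0,-3.3]
    - [0,0,-3.35]
    - [0,0,-3.4]
    - [0,0,-3.4]
    - [0,0,-3.4]
  yaw: [0,0,0,0,0,0,0,0,0,0,0]
  jaw: [1,1,1,1,1,1,1,1,1,1,1]

```text
t: 3.45
eef_pos: [453.8, 187.6, 70.0]
tcp_rot: [0.331, 1.57, -0.082]
ft_force: [-1.6, 0.8, 4.4]
opening: 0.004
```

Contact force is about 4 N at 5 mm. I'll go 1 mm further in the same press for margin, then lift straight up and clear.

>>> apply_moves:
  offset:
    - [0,0,-0.04]
    - [0,0,-0.04]
    - [0,0,-0.04]
  yaw: [0,0,0]
  jaw: [1,1,1]

```text
t: 3.82
eef_pos: [453.8, 187.7, 69.0]
tcp_rot: [0.317, 1.57, -0.096]
ft_force: [-1.0, 0.2, 4.0]
opening: 0.003
```

>>> apply_moves:
  offset:
    - [0,0,2]
    - [0,0,4]
    - [0,0,6]
    - [-0.5,0,8]
    - [-1,0,9]
    - [-1,0,9]
    - [-1,0,9]
    - [-1,0,9]
    - [-1,0,9]
    - [-1,0,9]
    - [-1,0,9]
    - [-1,0,9]
    - [-1,0,9]
    - [-1,0,9]
    - [-1,0,9]
    - [-1,0,9]
  yaw: [0,0,0,0,0,0,0,0,0,0,0,0,0,0,0,0]
  jaw: [1,1,1,1,1,1,1,1,1,1,1,1,1,1,1,1]

```text
t: 5.82
eef_pos: [428.8, 187.6, 294.0]
tcp_rot: [0.278, 1.57, -0.135]
ft_force: [-0.3, 0.4, 0.7]
opening: 0.005
```

Run:
```python
from h import *
f=[env.read_camera(n)["frame"][:,:,::-1] for n in("side","top","wrist")]
cv2.imwrite("pics/side2.png",cv2.resize(f[0][120:280,220:400],None,fx=4,fy=3.6,interpolation=2))
cv2.imwrite("pics/top2.png",f[1]);cv2.imwrite("pics/wrist2.png",f[2])
s=env.state();print(s["t"],s["eef_pos"],s["ft_force"])
```

```text
5.975 [428.78842585 187.64732113 293.98012857] [-0.17854002  0.24934886  0.03706095]
```

View pics/side2.png

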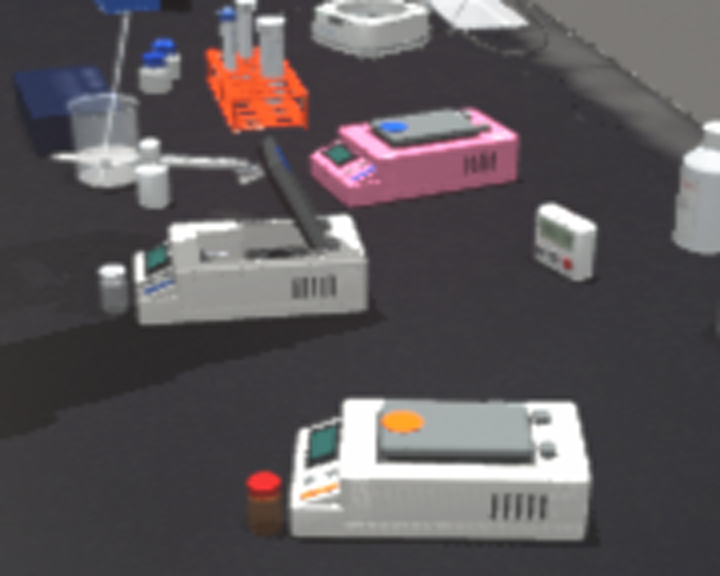

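View pics/wrist2.png

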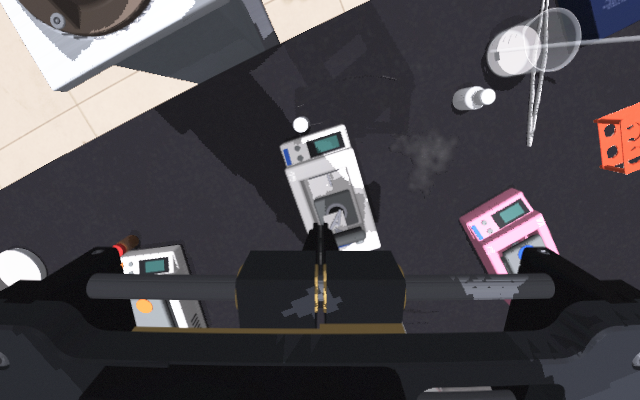

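The hatch is up in the side crop, with its top edge at crop (268,140). The orange hatch is still shut at (455,430). I'll hold clear and watch for more than two seconds.

>>> apply_moves:
  offset:
    - [0,0,0]
    - [0,0,0]
    - [0,0,0]
    - [0,0,0]
    - [0,0,0]
    - [0,0,0]
    - [0,0,0]
    - [0,0,0]
    - [0,0,0]
    - [0,0,0]
    - [0,0,0]
    - [0,0,0]
    - [0,0,0]
    - [0,0,0]
    - [0,0,0]
    - [0,0,0]
    - [0,0,0]
    - [0,0,0]
    - [0,0,0]
    - [0,0,0]
  yaw: [0,0,0,0,0,0,0,0,0,0,0,0,0,0,0,0,0,0,0,0]
  jaw: [1,1,1,1,1,1,1,1,1,1,1,1,1,1,1,1,1,1,1,1]

```text
t: 8.48
eef_pos: [428.8, 187.6, 294.0]
tcp_rot: [0.284, 1.57, -0.129]
ft_force: [0.1, -0.4, 0.4]
opening: 0.001
```

Run:
```python
from h import *
c=env.read_camera("side");f=c["frame"][:,:,::-1]
cv2.imwrite("pics/side3.png",cv2.resize(f[120:280,220:400],None,fx=4,fy=3.6,interpolation=2))
# predicted front-edge middle for hinge angles
yaw=np.arctan2(-9,100);ex=np.array([np.cos(yaw),np.sin(yaw),0])
hinge=np.array([454,187.5,0])+85*ex; hinge[2]=66
K=np.array([[c["fx"],0,c["cx"]],[0,c["fy"],c["cy"]],[0,0,1]]);R=Ro.from_euler("xyz",c["rotation"]).as_matrix()
ey=np.array([-ex[1],ex[0],0])
for a in(.8,1.0,1.15):
  P=[]
  for s in(-32,32):
    P.append(hinge-ex*(102*np.cos(a)-8*-np.sin(a)*-1*-1)*1+np.array([0,0,102*np.sin(a)+8*np.cos(a)])+ey*s)
  p=cv2.projectPoints(np.array(P),cv2.Rodrigues(R.T)[0],-R.T@c["xyz"],K,c["distortion"])[0][:,0]
  print(a,((p-[220,120])*[4,3.6]).round().tolist())
s=env.state();print(s["t"],s["ft_force"])
```

```text
0.8 [[226.0, 177.0], [220.0, 151.0]]
1.0 [[244.0, 164.0], [237.0, 139.0]]
1.15 [[259.0, 157.0], [252.0, 132.0]]
8.525 [ 0.69270655  0.56012732 -0.23960689]
```

View pics/side3.png

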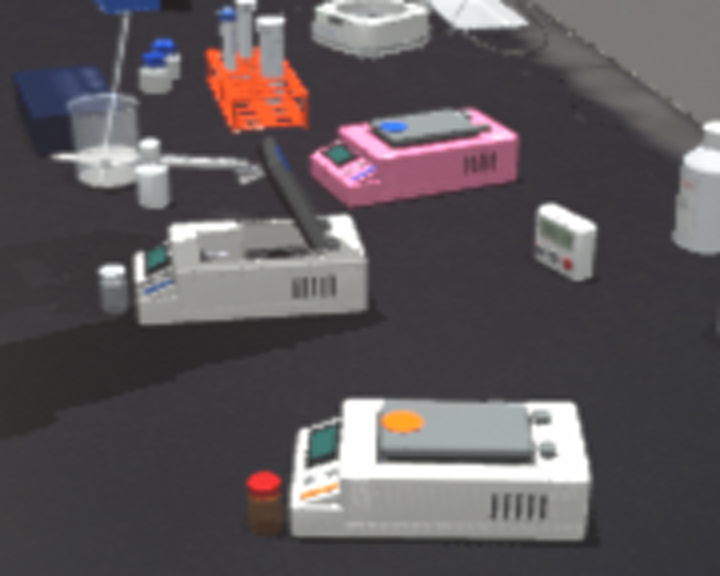

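```bash
python3 -c "
from cell import env
env.job_done()"
```

```text
the job is handed in; nothing more can be done
```

The blue reader's sample port is open, and I've handed the job in. I pressed the blue pad once with the closed fingertips, about 6 mm deep at 4 N. Then I lifted straight up to a height of about 294 mm, and the hatch opened by itself.

- **Hatch stays open:** two side pictures about 2.5 s apart look the same, with the hatch fully up. Its front edge is within about 15 pixels (enlarged crop) of where I calculated it for 1.15 rad. That calculation was rough, so it agrees with fully open but doesn't measure the angle exactly.
- **Nothing else moved:** in the side pictures, the orange hatch is still shut, and both vials and the timer look undisturbed. I didn't recheck the petri dish after the press, but the arm never went near it.
- **Contact and time:** the contact force read about zero at the end, with the arm touching nothing. Robot time was about 8.5 s, and no check failed.

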